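# Draw the bottom warming plate from its magazine

### The arm

A 6-joint arm with a two-finger parallel gripper is mounted at the origin on the work surface. World frame = base frame: x ahead of the robot, y to its left, z up, the work surface at z = 0. Lengths are in m, angles in degrees, forces in N, time in s.
With the tool pointing down it reaches from about 0.375 to 0.825 m from the base axis. Payload 5.5 kg.
Tool frame: the origin (TCP) lies between the finger pads; the fingertips stand 25 mm ahead of it and the grasp point (between the pads) lies 6 mm ahead of it; z points along the fingers, y is the line along which they close (so a half turn about z gives the same grasp; the last joint's range is limited). The gripper opens to 85 mm and grips with 20 to 120 N. Pads are 22 mm wide; open, the fingers measure 114 mm over their backs; the gripper's body (76 mm by 85 mm) begins 54 mm behind the grasp point. The pads swing forward as they close: fully open they stand 13 mm farther back than shut.
Start: joints at [65.833, 17.962, -2.699, 69.339, 0, 90], TCP at [0.246, 0.547, 0.256] pointing down, gripper open.
Joint ranges: [-152.73, 152.73], [-39.44, 99.34], [-58.76, 71.6], [-118.89, 123.64], [-81.53, 83.1], [-180, 180]. Speed limits (degrees/s): [136.94, 136.94, 172.46, 180, 180, 180].

### API

Orientations are given as [roll, pitch, yaw] about the fixed x, y, z axes, in that order (R = Rz(yaw) Ry(pitch) Rx(roll)).
In Python, from bench import ctrl gives the robot as it stands.
- The arm moves only by the tool arm_command, never from a script. Its argument "deltas" is a list of rows, each a list of 3 entries, a list of its own where there are three numbers: the turn, a rotation vector about the tool's x, y, z in rad, then the shift along the tool's x, y, z in m, then the finger opening in m, from 0 to 0.0854. In form: [[[ax, ay, az], [x, y, z], claw], ...]. A call has 1 to 5 rows; each row is the pose to reach, as a shift and turn from the pose commanded when the call began, along the tool's axes at that moment; what a row does not reach only later rows make up. A row lasts 1/10 s, in which the tool goes at most 50 mm and 8.59 degrees, less where a joint would pass 70% of its speed; a pose out of reach is approached as far as the arm can. A call with a gripper value outside its range is refused whole. The fingers move at their own pace and stop on an object; "grip_force" is the grip in N (left out, the last holds). Time passes only in rows, so rows that repeat a pose let the fingers close. It gives the time, the measured TCP pose, the force, the opening and the grip force at its end, in the units of the state.
- ctrl.state(): the state, without advancing time (a new reading comes with each control period).
- ctrl.camera(name): name is "scene" or "top"; returns a dict with "img" (400x640x3 uint8, blue, green, red), "K" (3x3 intrinsics, pixels), "k1" (the pictures are not rectified: a ray, as slopes to the right and down, at radius r is drawn at 1 + k1 r^2 times it, then the intrinsics apply), "world_to_cam" (4x4, takes a point from world to camera coordinates). Camera axes: x right, y up, looking along -z (the intrinsics and any distortion apply to the point x, -y, -z); pixel columns grow to the right and rows downward; lengths in m; the calibration is good to about 2 mm. A picture is of the moment at which its call begins. There is no depth.
- ctrl.close_job(): hands the job in; it is judged then, once.
The state is a dict: "clock": time; "joints": joint angles; "dq": joint speeds; "tau": joint torques, N m; "ee_pos": TCP position; "tool_rot": TCP orientation; "force": force on the tool from outside, world axes, zero at the start; "ft_torque": the same for the moment, N m; "gripper_width": finger opening in m; "finger_force": force on a finger pad.
Only numpy, scipy, OpenCV 4.12 (cv2) and the standard library are available. Lean on these libraries where they do the work, as an engineer would, in place of code of your own. Each camera call takes 0.05 s, during which the arm holds its last target. There are 200 camera calls.

### The job

Pull the bottom warming plate, the one whose end sticks out of the slot, out of the grey magazine, leaving the two plates above it in the magazine. Set it down gently, without dropping it, flat in the middle of the black rubber mat on the white microscope base, lengthwise in line with the mat, and let go.

Things in the scene. Friction and masses are not known exactly. Their poses are not given: they have to be found in the camera images.
- plate_center (a point): Centre (half-way up) of the bottom plate: aluminium, 110 long (its x) x 44 wide (its y) x 14 high mm, 130-250 g, level. Its -x end sticks 38-46 out of the magazine's front slot and overhangs, 24 above the bench, free below and beside it: grip its long sides about 36 from the centre. Pull it level along its -x; friction about 6 N; it is clear after 72. A spare plate lying alone is not meant.
- upper1: Identical plate lying on the bottom one, inside the magazine; origin at the centre of its underside, x along its length. When the bottom plate is out, it and the plate on it drop 14 mm and stay in the magazine, held back by the front lip (the slot under the lip is 20 high).
- upper2: Topmost plate, identical, origin at the centre of its underside, x along its length. It lies within the fixed magazine, centred on it: a white block 24 high with grey walls up to 64 above the bench, 122 (along the plates) x 62 mm outside, open on top. The plate's top is 66 above the bench.
- mat (a point): Centre of the top of the black rubber mat, 74 (its x) x 140 (its y) mm, its top 36 above the bench, z up; it lies on the low white fixed microscope base (200 x 230, 34 high). The plate's length goes along the mat's length, either way round. A steel socket 40 across, rising 14 above the mat, stands 105 from the mat's centre along the mat's +x.
Not all that is in view belongs to the job. Leave any turquoise look-alike of the part that bears plate_center alone.

How it is judged:
By the outcome, as a careful person would: the job done as asked, in the order asked, and still so for the second after the job is handed in, with the robot touching nothing.
It also fails if it takes over 40 s, if anything falls off the work surface, if the arm or the gripper's body presses on something with over 40 N, if the wrist force passes 120 N, or if a joint passes its speed limit or range.

## Working session

There is one attempt and no reset: what is moved stays moved. The work goes in short steps, Python scripts to look and compute and a tool call to move; the robot and the scene stay as the last step left them, time stands still between calls to the robot, and variables do not carry over. Pictures are saved under pics/ and viewed, at most 10 in all, crops included, and the job is handed in when it is done.

Besides the shell and the picture viewer there is one more tool, called after "Call:" as name(argument=value, ...), one argument or row to a line, values as JSON. arm_command: Moves the arm, as the interface text tells. Its arguments: {"type":"object","properties":{"deltas":{"type":"array","items":{"type":"array"}},"grip_force":{"type":"number"}},"required":["deltas"]}

```bash
mkdir -p pics; ls
python3 - <<'E'
from bench import ctrl
import cv2,numpy as np
for n in("scene","top"):
    c=ctrl.camera(n); cv2.imwrite(f"pics/{n}0.png",c["img"]); np.savez(f"{n}0.npz",**c)
    print(n,c["K"].tolist(),c["k1"],np.round(c["world_to_cam"],3).tolist())
s=ctrl.state();print(s["clock"],s["ee_pos"],s["tool_rot"],s["force"],s["gripper_width"])
E
```

```text
pics
scene [[444.0287159415922, 0.0, 323.2527422012417], [0.0, 444.0287159415922, 192.3023487954001], [0.0, 0.0, 1.0]] -0.010983199763161897 [[-0.52, 0.854, -0.014, 0.33], [-0.726, -0.433, 0.535, 0.388], [0.45, 0.288, 0.845, -1.29], [0.0, 0.0, 0.0, 1.0]]
top [[490.21625423051, 0.0, 327.69128522139334], [0.0, 490.21625423051, 194.9509357175816], [0.0, 0.0, 1.0]] -0.1330384864299399 [[0.018, -1.0, -0.024, -0.028], [0.987, 0.014, 0.157, -0.611], [-0.157, -0.027, 0.987, -0.886], [0.0, 0.0, 0.0, 1.0]]
0.1 [0.24544545 0.54698201 0.25555056] [-1.79913483e+02 -5.98524069e-04  1.55831080e+02] [0.08232962 0.34843783 0.06140424] 0.08556970397259046
```

View pics/scene0.png

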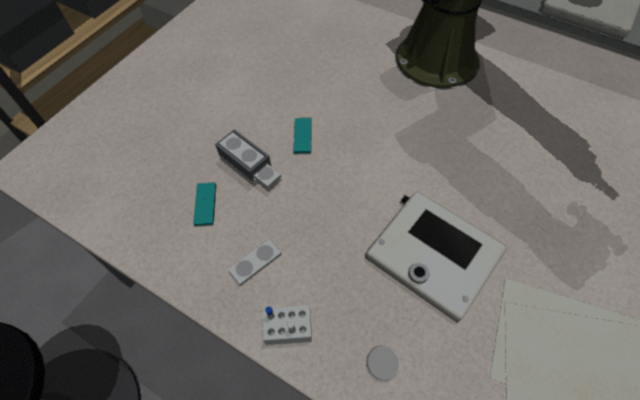

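View pics/top0.png

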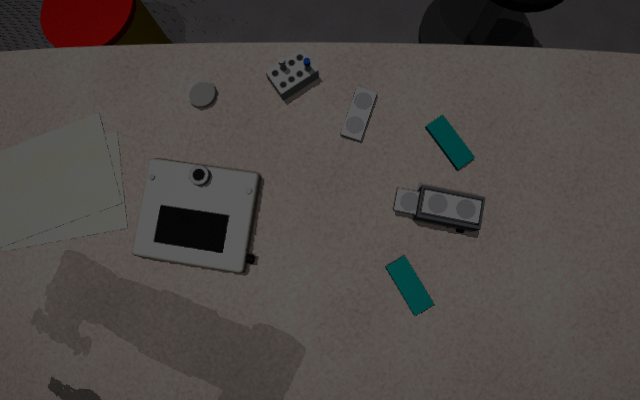

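The top view shows the magazine at (450,207) with the bottom plate's end sticking out at (407,201). The plate lying alone at (358,113) is the spare, the turquoise look-alikes are at (449,142) and (409,285), and the mat is at (191,228). The target is the end at (407,201), because only that one comes out of the magazine. I'll confirm it in an enlarged crop.

Run:
```python
import cv2,numpy as np
def crop(n,x,y,w,h,s):
    return cv2.resize(cv2.convertScaleAbs(cv2.imread(f"pics/{n}0.png")[y:y+h,x:x+w],alpha=1.5),None,fx=s,fy=s,interpolation=cv2.INTER_CUBIC)
a=crop("top",385,170,110,75,7); cv2.imwrite("pics/c_top.png",a)
b=crop("top",130,150,140,130,4.5); cv2.imwrite("pics/c_mat.png",b)
d=crop("scene",205,120,90,75,8); cv2.imwrite("pics/c_sc.png",d)
```

```text
(no output)
```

View pics/c_top.png

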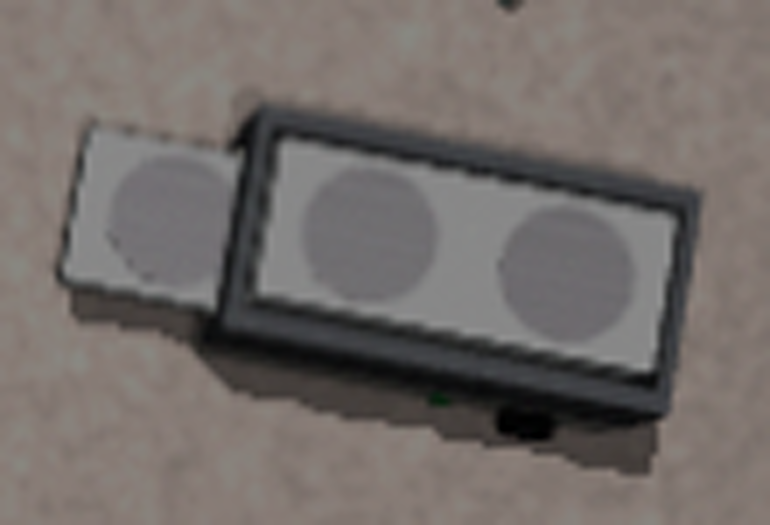

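View pics/c_mat.png

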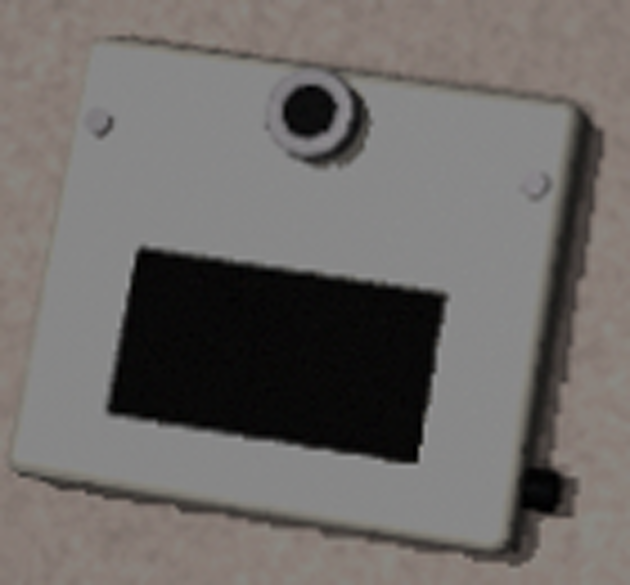

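View pics/c_sc.png

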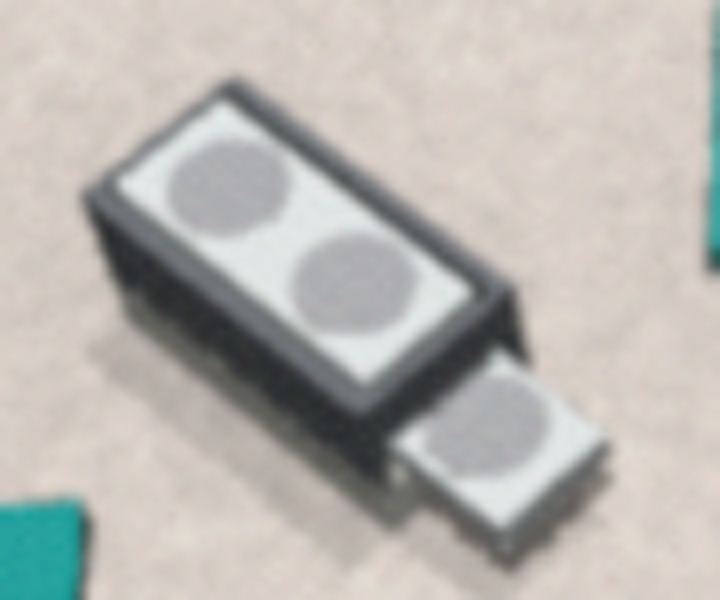

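The crop confirms it: the protruding end has corners (92,122) and (62,282) in the top crop and is attached to the magazine. The mat corners are (140,247), (446,294), (417,462) and (108,412). Next I'll fit poses.

```bash
cat > h.py <<'E'
import numpy as np
from scipy.optimize import least_squares
def ray(c,px,z):
    K=c["K"];k=float(c["k1"]);T=c["world_to_cam"]
    d=(np.array(px,float)-[K[0,2],K[1,2]])/K[0,0]
    u=d.copy()
    for _ in range(10): u=d/(1+k*(u**2).sum(1,keepdims=True))
    v=np.c_[u[:,0],-u[:,1],-np.ones(len(u))]@T[:3,:3]
    o=-T[:3,:3].T@T[:3,3]
    return (o+v*((z-o[2])/v[:,2])[:,None])[:,:2]
def uncrop(p,x,y,s): return (np.array(p,float)+.5)/s-.5+[x,y]
def fit(P,M,yaw0):
    M=np.array(M,float);P=np.array(P)
    R=lambda a:np.array([[np.cos(a),-np.sin(a)],[np.sin(a),np.cos(a)]])
    f=lambda q:(M@R(q[2]).T+q[:2]-P).ravel()
    r=least_squares(f,[*P.mean(0),yaw0]);return np.r_[r.x[:2]*1000,np.degrees(r.x[2])].round(2),(r.fun.reshape(-1,2)*1000).round(1).tolist()
E
python3 - <<'E'
from h import *
ct=np.load("top0.npz");cs=np.load("scene0.npz")
ut=lambda p:uncrop(p,385,170,7);um=lambda p:uncrop(p,130,150,4.5);us=lambda p:uncrop(p,205,120,8)
up_t=ray(ct,ut([(277,138),(675,213),(655,375),(255,298)]),.066)
up_s=ray(cs,us([(475,290),(225,103),(118,185),(368,382)]),.066)
print(up_t.round(4).tolist(),up_s.round(4).tolist())
y0=np.arctan2(*(up_t[1]-up_t[0])[::-1])
S=np.sign(np.cross(np.r_[up_t[1]-up_t[0],0],np.r_[up_t[3]-up_t[0],0])[2])
M=[(-.055,-S*.022),(.055,-S*.022),(.055,S*.022),(-.055,S*.022)]
print("up top",fit(up_t,M,y0));print("up sc",fit(up_s,M,y0))
rim=ray(ct,ut([(258,105),(700,190),(665,413),(218,330)]),.064)
print("rim",fit(rim,[(-.061,-S*.031),(.061,-S*.031),(.061,S*.031),(-.061,S*.031)],y0))
E1=ray(ct,ut([(92,122),(62,282)]),.038);E2=ray(cs,us([(607,440),(508,530)]),.038)
N=[(-.055,-S*.022),(-.055,S*.022)]
print("end",E1.round(4).tolist(),E2.round(4).tolist())
print(fit(E1,N,y0),fit(E2,N,y0))
m=ray(ct,um([(140,247),(446,294),(417,462),(108,412)]),.036)
so=ray(ct,um([(311,112)]),.05)
print("mat",m.round(4).tolist(),"sock",so)
# long axis y: from pt0 to pt1 = -y (robot y left) 
ym=np.arctan2(*(m[0]-m[1])[::-1])-np.pi/2
print(fit(m,[(.037,.07),(.037,-.07),(-.037,-.07),(-.037,.07)],ym))
E
```

```text
[[0.6218, -0.1988], [0.603, -0.3061], [0.5593, -0.2995], [0.5786, -0.1924]] [[0.5817, -0.1921], [0.5629, -0.2976], [0.6041, -0.3057], [0.624, -0.1993]]
up top (array([ 590.67, -249.17,  -99.86]), [[-0.0, 0.0], [-0.1, -1.0], [0.3, -0.1], [-0.2, 1.1]])
up sc (array([ 593.19, -248.69, -100.34]), [[43.0, -6.4], [42.1, -9.1], [-42.5, 6.9], [-42.6, 8.7]])
rim (array([ 590.05, -248.27, -100.11]), [[0.2, 0.4], [0.2, 0.0], [-0.6, -0.4], [0.1, -0.1]])
end [[0.6304, -0.1524], [0.5858, -0.144]] [[0.5911, -0.1427], [0.6315, -0.1494]]
(array([ 597.9 , -202.27, -100.69]), [[-0.7, 0.1], [0.7, -0.1]]) (array([ 620.35,  -91.79, -279.46]), [[-1.5, 0.3], [1.5, -0.3]])
mat [[0.5895, 0.3114], [0.5713, 0.1736], [0.4989, 0.1829], [0.517, 0.3211]] sock [[0.64773591 0.23375313]]
(array([544.18, 247.25,  -7.47]), [[0.5, 0.4], [0.5, -0.6], [-0.6, -0.2], [-0.4, 0.4]])
```

```bash
cat >> h.py <<'E'
from scipy.spatial.transform import Rotation as Ro
def delta(target,yaw,start=None):
    from bench import ctrl
    s=ctrl.state(); R=Ro.from_euler("xyz",s["tool_rot"],degrees=True)
    T=Ro.from_euler("xyz",[180,0,yaw],degrees=True)
    print("clock",round(s["clock"],2),"pos",np.round(s["ee_pos"],4),"rot",np.round(s["tool_rot"],2),"F",np.round(s["force"],1),"w",round(s["gripper_width"],4),"ff",s["finger_force"])
    print("  rotvec",(R.inv()*T).as_rotvec().round(4).tolist(),"shift",R.inv().apply(np.array(target)-s["ee_pos"]).round(4).tolist())
E
python3 - <<'E'
from h import *
import cv2
cs=np.load("scene0.npz")
g=cv2.GaussianBlur(cs["img"][190:290,390:500],(3,3),0).max(2)
n,l,st,ce=cv2.connectedComponentsWithStats((g<70).astype(np.uint8))
print(st.tolist())
i=l[45,55]
ct=cv2.findContours((l==i).astype(np.uint8),cv2.RETR_EXTERNAL,cv2.CHAIN_APPROX_NONE)[0][0]
b=cv2.boxPoints(cv2.minAreaRect(ct))
q=cv2.approxPolyDP(ct,6,True)[:,0]+[390,190]
print(q.tolist()); P=ray(cs,q,.036); print(P.round(4).tolist(),P.mean(0))
delta([.617,-.108,.12],79.8)
E
```

```text
[[0, 0, 110, 100, 8851], [11, 6, 8, 8, 43], [19, 20, 72, 59, 1953], [24, 77, 11, 10, 91], [0, 83, 24, 17, 58], [20, 87, 4, 4, 4]]
[[426, 210], [409, 232], [465, 268], [480, 244]]
[[0.504, 0.1861], [0.5724, 0.1775], [0.5885, 0.3109], [0.5215, 0.3177]] [0.54659543 0.24804604]
clock 0.1 pos [0.2454 0.547  0.2556] rot [-179.91   -0.    155.83] F [0.1 0.3 0.1] w 0.0856 ff 0.0
  rotvec [-0.0013, 0.001, 1.327] shift [-0.6072, -0.4452, 0.1362]
```

Call:
arm_command(
  deltas=[
    [[0, 0, 1.327], [-0.607, -0.445, 0.06], 0.044],
    [[0, 0, 1.327], [-0.607, -0.445, 0.06], 0.044],
    [[0, 0, 1.327], [-0.607, -0.445, 0.06], 0.044],
    [[0, 0, 1.327], [-0.607, -0.445, 0.06], 0.044],
    [[0, 0, 1.327], [-0.607, -0.445, 0.06], 0.044],
  ],
  grip_force=60,
)

```text
clock: 0.6
ee_pos: [0.3691, 0.3288, 0.236]
tool_rot: [-180.0, 0.0, 112.5]
force: [1.1, -0.4, -0.2]
gripper_width: 0.0443
finger_force: 0.0
```

```bash
python3 -c "
from h import *
delta([.617,-.108,.12],79.8)"
```

```text
clock 0.6 pos [0.3691 0.3288 0.236 ] rot [-1.7999e+02  1.0000e-02  1.1254e+02] F [ 1.1 -0.4 -0.2] w 0.0443 ff 0.0
  rotvec [-0.0002, 0.0003, 0.5714] shift [-0.4985, 0.0616, 0.1161]
```

Call:
arm_command(
  deltas=[
    [[0, 0, 0.571], [-0.498, 0.062, 0.08], 0.044],
    [[0, 0, 0.571], [-0.498, 0.062, 0.08], 0.044],
    [[0, 0, 0.571], [-0.498, 0.062, 0.08], 0.044],
    [[0, 0, 0.571], [-0.498, 0.062, 0.08], 0.044],
    [[0, 0, 0.571], [-0.498, 0.062, 0.08], 0.044],
  ],
)

```text
clock: 1.1
ee_pos: [0.4924, 0.1148, 0.1966]
tool_rot: [-180.0, -0.0, 80.0]
force: [1.3, 0.1, -0.4]
gripper_width: 0.044
finger_force: 0.0
```

```bash
python3 -c "
from h import *
delta([.617,-.108,.05],79.8)"
```

```text
clock 1.1 pos [0.4924 0.1148 0.1966] rot [-179.99   -0.     79.99] F [ 1.3  0.1 -0.4] w 0.044 ff 0.0
  rotvec [-0.0002, -0.0, 0.0034] shift [-0.1978, 0.1615, 0.1466]
```

Call:
arm_command(
  deltas=[
    [[0, 0, 0.003], [-0.198, 0.161, 0.06], 0.044],
    [[0, 0, 0.003], [-0.198, 0.161, 0.06], 0.044],
    [[0, 0, 0.003], [-0.198, 0.161, 0.06], 0.044],
    [[0, 0, 0.003], [-0.198, 0.161, 0.06], 0.044],
    [[0, 0, 0.003], [-0.198, 0.161, 0.06], 0.044],
  ],
)

```text
clock: 1.6
ee_pos: [0.6113, -0.0974, 0.139]
tool_rot: [-180.0, -0.0, 80.0]
force: [0.7, 0.5, 0.5]
gripper_width: 0.0439
finger_force: 0.0
```

Call:
arm_command(
  deltas=[
    [[0, 0, 0], [0, 0, 0.0], 0.044],
    [[0, 0, 0], [0, 0, 0.0], 0.044],
  ],
)

```text
clock: 1.8
ee_pos: [0.6103, -0.0964, 0.1386]
tool_rot: [-179.9, -0.0, 79.8]
force: [-1.4, 0.6, 0.6]
gripper_width: 0.0437
finger_force: 0.0
```

```bash
python3 -c "
from h import *
delta([.617,-.108,.035],79.8)"
```

```text
clock 1.8 pos [ 0.6103 -0.0964  0.1386] rot [-1.7986e+02 -2.0000e-02  7.9840e+01] F [-1.4  0.6  0.6] w 0.0437 ff 0.0
  rotvec [-0.0024, -0.0003, 0.0008] shift [-0.0102, 0.0089, 0.1036]
```

Call:
arm_command(
  deltas=[
    [[0, 0, 0], [-0.01, 0.009, 0.05], 0.044],
    [[0, 0, 0], [-0.01, 0.009, 0.09], 0.044],
    [[0, 0, 0], [-0.01, 0.009, 0.103], 0.044],
    [[0, 0, 0], [-0.01, 0.009, 0.103], 0.044],
    [[0, 0, 0], [-0.01, 0.009, 0.103], 0.044],
  ],
)

```text
clock: 2.3
ee_pos: [0.6188, -0.1062, 0.0385]
tool_rot: [179.9, -0.0, 80.0]
force: [-0.3, 0.4, 0.3]
gripper_width: 0.044
finger_force: 0.0
```

Call:
arm_command(
  deltas=[
    [[0, 0, 0], [0, 0, 0.002], 0.044],
    [[0, 0, 0], [0, 0, 0.004], 0.044],
    [[0, 0, 0], [0, 0, 0.006], 0.044],
    [[0, 0, 0], [0, 0, 0.008], 0.044],
    [[0, 0, 0], [0, 0, 0.008], 0.044],
  ],
)

```text
clock: 2.8
ee_pos: [0.6178, -0.107, 0.0287]
tool_rot: [-180.0, -0.0, 80.0]
force: [0.0, 0.6, -0.3]
gripper_width: 0.0439
finger_force: 0.0
```

Call:
arm_command(
  deltas=[
    [[0, 0, 0], [0, 0, 0.001], 0.044],
    [[0, 0, 0], [0, 0, 0.002], 0.044],
    [[0, 0, 0], [0, 0, 0.003], 0.044],
    [[0, 0, 0], [0, 0, 0.003], 0.044],
  ],
)

```text
clock: 3.2
ee_pos: [0.6179, -0.1069, 0.0256]
tool_rot: [-180.0, 0.0, 80.0]
force: [-0.1, -0.2, 0.3]
gripper_width: 0.0439
finger_force: 0.0
```

Call:
arm_command(
  deltas=[
    [[0, 0, 0], [0, 0, 0.001], 0.044],
    [[0, 0, 0], [0, 0, 0.002], 0.044],
    [[0, 0, 0], [0, 0, 0.002], 0.044],
  ],
)

```text
clock: 3.5
ee_pos: [0.6179, -0.1069, 0.0237]
tool_rot: [-180.0, 0.0, 80.0]
force: [-0.6, -0.3, -0.2]
gripper_width: 0.0439
finger_force: 0.0
```

Call:
arm_command(
  deltas=[
    [[0, 0, 0], [0, 0, 0.001], 0.044],
    [[0, 0, 0], [0, 0, 0.002], 0.044],
    [[0, 0, 0], [0, 0, 0.002], 0.044],
  ],
)

```text
clock: 3.8
ee_pos: [0.6181, -0.107, 0.023]
tool_rot: [180.0, -0.0, 80.0]
force: [-3.2, 0.0, 7.3]
gripper_width: 0.0442
finger_force: 4.6
```

Call:
arm_command(
  deltas=[
    [[0, 0, 0], [0, 0, -0.04], 0.044],
    [[0, 0, 0], [0, 0, -0.08], 0.075],
    [[0, 0, 0], [0, 0, -0.08], 0.075],
  ],
)

```text
clock: 4.1
ee_pos: [0.6221, -0.1077, 0.1078]
tool_rot: [179.5, -0.0, 80.0]
force: [0.5, 0.4, -0.8]
gripper_width: 0.0713
finger_force: 0.0
```

```bash
python3 -c "
from h import *
delta([.6062,-.1659,.05],79.8)"
```

```text
clock 4.1 pos [ 0.6221 -0.1077  0.1078] rot [179.45  -0.    79.97] F [ 0.5  0.4 -0.8] w 0.0713 ff 0.0
  rotvec [0.0096, -0.0, 0.003] shift [-0.0601, -0.0061, 0.0578]
```

Call:
arm_command(
  deltas=[
    [[0, 0, 0], [-0.03, -0.005, 0], 0.075],
    [[0, 0, 0], [-0.06, -0.005, 0], 0.075],
    [[0, 0, 0], [-0.06, -0.005, 0], 0.075],
    [[0, 0, 0], [-0.06, -0.005, 0], 0.075],
  ],
)

```text
clock: 4.5
ee_pos: [0.6023, -0.1655, 0.1014]
tool_rot: [-180.0, -0.0, 79.9]
force: [-0.4, -0.0, 0.6]
gripper_width: 0.0747
finger_force: 0.0
```

```bash
python3 -c "
from h import *
from bench import ctrl
import cv2
delta([.6062,-.1659,.05],79.8)
c=ctrl.camera('top');d=ctrl.camera('scene')
f=lambda i,x,y,w,h,s:cv2.resize(cv2.convertScaleAbs(i[y:y+h,x:x+w],alpha=1.5),None,fx=s,fy=s,interpolation=cv2.INTER_CUBIC)
cv2.imwrite('pics/p1.png',np.hstack([f(c['img'],350,150,140,110,2.8),f(d['img'],205,100,140,110,2.8)]))
"
```

```text
clock 4.5 pos [ 0.6023 -0.1655  0.1014] rot [-1.7998e+02 -3.0000e-02  7.9890e+01] F [-0.4 -0.   0.6] w 0.0747 ff 0.0
  rotvec [-0.0004, -0.0005, 0.0017] shift [0.0003, 0.0039, 0.0514]
```

View pics/p1.png

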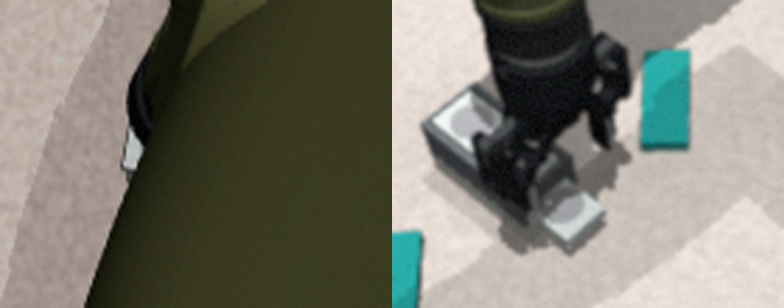

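The picture shows the gripper above the plate end, straddling it, with the end at about (570,215). I'll descend and close gently.

Call:
arm_command(
  deltas=[
    [[0, 0, 0], [0, 0.004, 0.02], 0.075],
    [[0, 0, 0], [0, 0.004, 0.04], 0.075],
    [[0, 0, 0], [0, 0.004, 0.051], 0.075],
    [[0, 0, 0], [0, 0.004, 0.051], 0.075],
    [[0, 0, 0], [0, 0.004, 0.051], 0.075],
  ],
  grip_force=20,
)

```text
clock: 5.1
ee_pos: [0.6068, -0.1654, 0.0511]
tool_rot: [-180.0, -0.0, 80.0]
force: [-0.4, 0.4, 0.3]
gripper_width: 0.0752
finger_force: 0.0
```

Call:
arm_command(
  deltas=[
    [[0, 0, 0], [0, 0, 0], 0.06],
    [[0, 0, 0], [0, 0, 0], 0.05],
    [[0, 0, 0], [0, 0, 0], 0.044],
    [[0, 0, 0], [0, 0, 0], 0.038],
    [[0, 0, 0], [0, 0, 0], 0.038],
  ],
  grip_force=20,
)

```text
clock: 5.6
ee_pos: [0.6071, -0.166, 0.0519]
tool_rot: [179.9, -0.0, 80.0]
force: [-1.5, 0.7, 6.3]
gripper_width: 0.0433
finger_force: 20.5
```

```bash
python3 -c "
from h import *
from bench import ctrl
delta([.6062,-.1659,.05],79.8)
print(ctrl.state()['ft_torque'])"
```

```text
clock 5.6 pos [ 0.6071 -0.166   0.0519] rot [179.93  -0.    79.95] F [-1.5  0.7  6.3] w 0.0433 ff 20.456234514713287
  rotvec [0.0013, -0.0001, 0.0027] shift [-0.0001, -0.0009, 0.0019]
[ 0.16731254  0.33306543 -0.16061524]
```

Call:
arm_command(
  deltas=[
    [[0, 0, 0], [0, 0, -0.001], 0.036],
    [[0, 0, 0], [0, 0, -0.001], 0.036],
    [[0, 0, 0], [0.002, 0, -0.001], 0.036],
    [[0, 0, 0], [0.005, 0, -0.001], 0.036],
    [[0, 0, 0], [0.01, 0, -0.001], 0.036],
  ],
  grip_force=70,
)

```text
clock: 6.1
ee_pos: [0.6085, -0.1583, 0.0523]
tool_rot: [179.9, 0.3, 79.9]
force: [-1.4, -7.7, 3.7]
gripper_width: 0.0421
finger_force: 71.5
```

Call:
arm_command(
  deltas=[
    [[0, 0, 0], [0.006, 0, 0], 0.036],
    [[0, 0, 0], [0.012, 0, 0], 0.036],
    [[0, 0, 0], [0.018, 0, 0], 0.036],
    [[0, 0, 0], [0.024, 0, 0], 0.036],
    [[0, 0, 0], [0.03, 0, 0], 0.036],
  ],
)

```text
clock: 6.6
ee_pos: [0.6135, -0.1269, 0.0517]
tool_rot: [-180.0, 0.1, 79.9]
force: [-0.5, -2.9, 0.6]
gripper_width: 0.0423
finger_force: 71.3
```

```bash
python3 -c "
from h import *
from bench import ctrl
import cv2
delta([.6062,-.1659,.05],79.8)
d=ctrl.camera('scene')
f=lambda i,x,y,w,h,s:cv2.resize(cv2.convertScaleAbs(i[y:y+h,x:x+w],alpha=1.5),None,fx=s,fy=s,interpolation=cv2.INTER_CUBIC)
cv2.imwrite('pics/p2.png',f(d['img'],205,100,140,110,5))
"
```

```text
clock 6.6 pos [ 0.6135 -0.1269  0.0517] rot [-1.800e+02  7.000e-02  7.993e+01] F [-0.5 -2.9  0.6] w 0.0423 ff 71.26943349838257
  rotvec [-0.0001, 0.0012, 0.0023] shift [-0.0397, -0.0003, 0.0018]
```

View pics/p2.png

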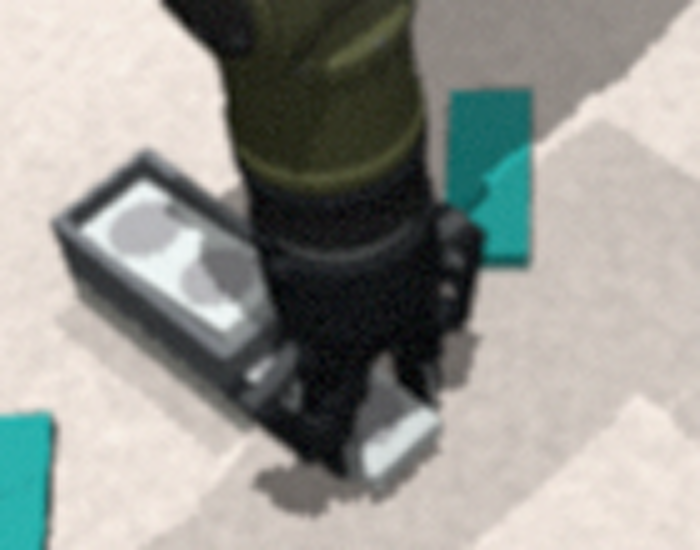

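The plate's end at (400,440) is moving with the gripper, and the upper plates are still in the magazine.

Call:
arm_command(
  deltas=[
    [[0, 0, 0], [0.008, 0, 0], 0.036],
    [[0, 0, 0], [0.016, 0, 0], 0.036],
    [[0, 0, 0], [0.024, 0, 0], 0.036],
    [[0, 0, 0], [0.032, 0, 0], 0.036],
    [[0, 0, 0], [0.036, 0, 0], 0.036],
  ],
)

```text
clock: 7.15
ee_pos: [0.6196, -0.0893, 0.0514]
tool_rot: [-179.9, -0.1, 80.0]
force: [0.0, -0.3, -2.4]
gripper_width: 0.0418
finger_force: 71.0
```

Call:
arm_command(
  deltas=[
    [[0, 0, 0], [0.008, 0, 0], 0.036],
    [[0, 0, 0], [0.016, 0, 0], 0.036],
    [[0, 0, 0], [0.024, 0, 0], 0.036],
    [[0, 0, 0], [0.024, 0, 0], 0.036],
    [[0, 0, 0], [0.024, 0, 0], 0.036],
  ],
)

```text
clock: 7.65
ee_pos: [0.624, -0.0671, 0.0518]
tool_rot: [-180.0, 0.0, 80.0]
force: [0.1, 1.1, -2.2]
gripper_width: 0.0423
finger_force: 71.0
```

```bash
python3 -c "
from h import *
from bench import ctrl
import cv2
delta([.6062,-.1659,.05],79.8)
print(ctrl.state()['ft_torque'])
d=ctrl.camera('scene')
f=lambda i,x,y,w,h,s:cv2.resize(cv2.convertScaleAbs(i[y:y+h,x:x+w],alpha=1.5),None,fx=s,fy=s,interpolation=cv2.INTER_CUBIC)
cv2.imwrite('pics/p3.png',f(d['img'],205,100,140,110,5))
"
```

```text
clock 7.65 pos [ 0.624  -0.0671  0.0518] rot [-1.8e+02  1.0e-02  8.0e+01] F [ 0.1  1.1 -2.2] w 0.0423 ff 70.98335981369019
  rotvec [-0.0001, 0.0002, 0.0035] shift [-0.1004, -0.0004, 0.0018]
[-0.02145673 -0.06057499 -0.06476986]
```

View pics/p3.png

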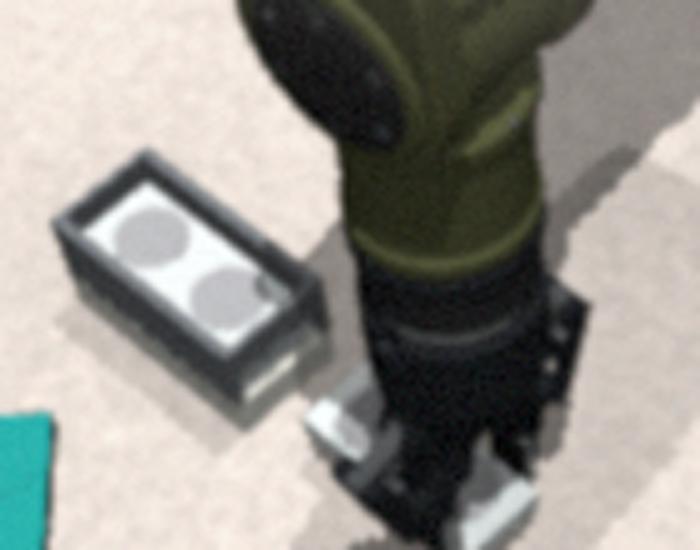

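The two upper plates are in the magazine, dropped as expected. The bottom plate is clear and held level, with its ends at (340,430) and (500,510). I'll lift it and carry it over.

Call:
arm_command(
  deltas=[
    [[0, 0, 0], [0, 0, -0.015], 0.036],
    [[0, 0, 0], [0, 0, -0.03], 0.036],
    [[0, 0, 0], [0, 0, -0.045], 0.036],
    [[0, 0, 0], [0, 0, -0.06], 0.036],
    [[0, 0, 0], [0, 0, -0.06], 0.036],
  ],
)

```text
clock: 8.2
ee_pos: [0.6264, -0.0678, 0.1158]
tool_rot: [179.7, -0.0, 80.0]
force: [0.1, -0.3, -1.3]
gripper_width: 0.0419
finger_force: 71.3
```

```bash
python3 -c "
from h import *
delta([.5501,.2833,.11],82.5)"
```

```text
clock 8.2 pos [ 0.6264 -0.0678  0.1158] rot [ 1.7966e+02 -2.0000e-02  7.9960e+01] F [ 0.1 -0.3 -1.3] w 0.0419 ff 71.27576351165771
  rotvec [0.0059, -0.0002, -0.0444] shift [0.3324, -0.1363, 0.0051]
```

Call:
arm_command(
  deltas=[
    [[0, 0, -0.01], [0.02, -0.008, 0], 0.036],
    [[0, 0, -0.02], [0.05, -0.02, 0], 0.036],
    [[0, 0, -0.03], [0.085, -0.035, 0], 0.036],
    [[0, 0, -0.044], [0.12, -0.05, 0], 0.036],
    [[0, 0, -0.044], [0.155, -0.064, 0], 0.036],
  ],
)

```text
clock: 8.7
ee_pos: [0.5875, 0.0975, 0.112]
tool_rot: [180.0, -0.0, 82.5]
force: [0.7, -0.2, -2.3]
gripper_width: 0.042
finger_force: 71.3
```

```bash
python3 -c "
from h import *
delta([.5501,.2833,.11],82.5)"
```

```text
clock 8.7 pos [0.5875 0.0975 0.112 ] rot [ 1.7998e+02 -1.0000e-02  8.2480e+01] F [ 0.7 -0.2 -2.3] w 0.042 ff 71.25205278396606
  rotvec [0.0003, -0.0001, -0.0004] shift [0.1793, -0.0614, 0.002]
```

Call:
arm_command(
  deltas=[
    [[0, 0, 0], [0.035, -0.012, 0], 0.036],
    [[0, 0, 0], [0.075, -0.026, 0], 0.036],
    [[0, 0, 0], [0.115, -0.04, 0], 0.036],
    [[0, 0, 0], [0.15, -0.052, 0], 0.036],
    [[0, 0, 0], [0.17, -0.058, 0], 0.036],
  ],
)

```text
clock: 9.2
ee_pos: [0.5519, 0.2754, 0.1121]
tool_rot: [180.0, -0.1, 82.6]
force: [0.1, 0.1, -3.2]
gripper_width: 0.0417
finger_force: 71.2
```

Call:
arm_command(
  deltas=[
    [[0, 0, 0], [0.009, -0.003, 0], 0.036],
    [[0, 0, 0], [0.009, -0.003, 0], 0.036],
    [[0, 0, 0], [0.009, -0.003, 0], 0.036],
  ],
)

```text
clock: 9.5
ee_pos: [0.551, 0.2809, 0.1118]
tool_rot: [180.0, 0.0, 82.5]
force: [0.4, -0.2, -2.0]
gripper_width: 0.0419
finger_force: 71.2
```

```bash
python3 -c "
from h import *
from bench import ctrl
import cv2
delta([.5501,.2833,.07],82.5)
d=ctrl.camera('scene');c=ctrl.camera('top');np.savez('scene1.npz',**d)
f=lambda i,x,y,w,h,s:cv2.resize(cv2.convertScaleAbs(i[y:y+h,x:x+w],alpha=1.5),None,fx=s,fy=s,interpolation=cv2.INTER_CUBIC)
cv2.imwrite('pics/p4.png',np.hstack([f(d['img'],365,150,145,150,3.5),f(c['img'],130,150,70,150,3.5)]))
"
```

```text
clock 9.5 pos [0.551  0.2809 0.1118] rot [1.800e+02 5.000e-02 8.246e+01] F [ 0.4 -0.2 -2. ] w 0.0419 ff 71.24579071998596
  rotvec [0.0, 0.0008, -0.0007] shift [0.0023, -0.0012, 0.0418]
```

View pics/p4.png

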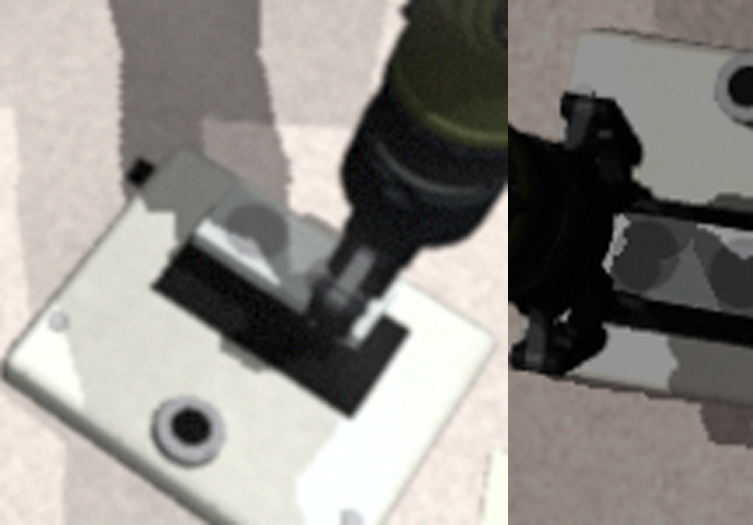

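The plate is held level over the mat, parallel to it. Its free-end top corners in the crop are (231,185) and (192,245).

Run:
```python
from h import *
d=np.load("scene1.npz")
P=ray(d,uncrop([(231,185),(192,245)],365,150,3.5),.099)
print(P.round(4).tolist())
a=np.radians(82.46);x=np.array([np.cos(a),np.sin(a)]);n=np.array([x[1],-x[0]])
t=np.array([.551,.2809]); print([(float((p-t)@x),float((p-t)@n)) for p in P], t-.091*x+.022*n,t-.091*x-.022*n)
for z in (.092,.106):print(z,ray(d,uncrop([(231,185),(192,245)],365,150,3.5),z).round(4).tolist())
```

```text
[[0.5219, 0.1922], [0.5705, 0.1895]]
[(-0.09171450428616944, -0.017189698464495275), (-0.08802990382630312, 0.031301998786151676)] [0.56086891 0.18780003] [0.51724936 0.19357363]
0.092 [[0.5174, 0.1917], [0.5664, 0.1889]]
0.106 [[0.5265, 0.1928], [0.5746, 0.1901]]
```

Call:
arm_command(
  deltas=[
    [[0, 0, 0], [0.002, -0.001, 0.012], 0.036],
    [[0, 0, 0], [0.002, -0.001, 0.024], 0.036],
    [[0, 0, 0], [0.002, -0.001, 0.036], 0.036],
    [[0, 0, 0], [0.002, -0.001, 0.042], 0.036],
    [[0, 0, 0], [0.002, -0.001, 0.042], 0.036],
  ],
)

```text
clock: 10.1
ee_pos: [0.549, 0.2833, 0.068]
tool_rot: [-179.9, 0.1, 82.5]
force: [0.1, -0.2, -1.5]
gripper_width: 0.042
finger_force: 71.3
```

Call:
arm_command(
  deltas=[
    [[0, 0, 0], [0, 0, 0.001], 0.036],
    [[0, 0, 0], [0, 0, 0.002], 0.036],
    [[0, 0, 0], [0, 0, 0.003], 0.036],
    [[0, 0, 0], [0, 0, 0.003], 0.036],
  ],
)

```text
clock: 10.5
ee_pos: [0.5503, 0.2841, 0.0671]
tool_rot: [180.0, -0.0, 82.5]
force: [0.7, -0.1, -1.8]
gripper_width: 0.0417
finger_force: 71.3
```

```bash
python3 -c "
from h import *
from bench import ctrl
delta([.5501,.2833,.0638],82.5)
print(ctrl.state()['ft_torque'])"
```

```text
clock 10.5 pos [0.5503 0.2841 0.0671] rot [ 1.7998e+02 -1.0000e-02  8.2500e+01] F [ 0.7 -0.1 -1.8] w 0.0417 ff 71.2611436843872
  rotvec [0.0004, -0.0003, -0.0001] shift [-0.0008, -0.0001, 0.0033]
[0.05464647 0.02966071 0.0034122 ]
```

Call:
arm_command(
  deltas=[
    [[0, 0, 0], [-0.0005, 0, 0.0005], 0.036],
    [[0, 0, 0], [-0.0005, 0, 0.001], 0.036],
    [[0, 0, 0], [-0.0005, 0, 0.0015], 0.036],
    [[0, 0, 0], [-0.0005, 0, 0.002], 0.036],
    [[0, 0, 0], [-0.0005, 0, 0.002], 0.036],
  ],
)

```text
clock: 11.0
ee_pos: [0.5501, 0.2834, 0.0648]
tool_rot: [-180.0, 0.0, 82.5]
force: [0.5, -1.1, -2.2]
gripper_width: 0.0423
finger_force: 71.3
```

Call:
arm_command(
  deltas=[
    [[0, 0, 0], [0, 0, 0.0005], 0.036],
    [[0, 0, 0], [0, 0, 0.001], 0.036],
    [[0, 0, 0], [0, 0, 0.001], 0.036],
  ],
)

```text
clock: 11.3
ee_pos: [0.5502, 0.2835, 0.0643]
tool_rot: [180.0, -0.0, 82.5]
force: [-2.6, -1.6, 3.5]
gripper_width: 0.0421
finger_force: 71.8
```

Call:
arm_command(
  deltas=[
    [[0, 0, 0], [0, 0, 0.0003], 0.036],
    [[0, 0, 0], [0, 0, 0.0006], 0.036],
    [[0, 0, 0], [0, 0, 0.0006], 0.036],
    [[0, 0, 0], [0, 0, 0.0006], 0.036],
  ],
  grip_force=30,
)

```text
clock: 11.7
ee_pos: [0.5501, 0.2835, 0.0643]
tool_rot: [180.0, -0.0, 82.5]
force: [-3.3, -1.0, 8.1]
gripper_width: 0.0414
finger_force: 72.4
```

```bash
python3 -c "
from h import *
from bench import ctrl
delta([.5501,.2833,.0638],82.5)
print(ctrl.state()['ft_torque'])"
```

```text
clock 11.7 pos [0.5501 0.2835 0.0643] rot [ 1.7997e+02 -2.0000e-02  8.2500e+01] F [-3.3 -1.   8.1] w 0.0414 ff 72.44960188865662
  rotvec [0.0004, -0.0003, -0.0001] shift [-0.0002, -0.0, 0.0005]
[-0.33095186  0.72607394 -0.01886981]
```

Call:
arm_command(
  deltas=[
    [[0, 0, 0], [0, 0, 0], 0.041],
    [[0, 0, 0], [0, 0, 0], 0.043],
    [[0, 0, 0], [0, 0, 0], 0.045],
    [[0, 0, 0], [0, 0, 0], 0.05],
    [[0, 0, 0], [0, 0, -0.001], 0.06],
  ],
)

```text
clock: 12.2
ee_pos: [0.55, 0.2834, 0.064]
tool_rot: [-180.0, 0.0, 82.5]
force: [-0.2, 0.5, -0.4]
gripper_width: 0.06
finger_force: 0.0
```

Call:
arm_command(
  deltas=[
    [[0, 0, 0], [0, 0, 0], 0.065],
    [[0, 0, 0], [0, 0, 0], 0.065],
    [[0, 0, 0], [0, 0, -0.01], 0.065],
    [[0, 0, 0], [0, 0, -0.03], 0.065],
    [[0, 0, 0], [0, 0, -0.06], 0.065],
  ],
)

```text
clock: 12.7
ee_pos: [0.5489, 0.2828, 0.1239]
tool_rot: [-179.8, 0.1, 82.5]
force: [0.4, 0.4, -0.5]
gripper_width: 0.065
finger_force: 0.0
```

Call:
arm_command(
  deltas=[
    [[0, 0, 0], [0.0, 0, -0.04], 0.065],
    [[0, 0, 0], [0, 0, -0.08], 0.065],
    [[0, 0, 0], [0.05, 0.0, -0.08], 0.065],
    [[0, 0, 0], [0.1, 0, -0.08], 0.065],
    [[0, 0, 0], [0.15, 0, -0.08], 0.065],
  ],
)

```text
clock: 13.2
ee_pos: [0.5703, 0.4337, 0.2063]
tool_rot: [179.9, -0.1, 82.4]
force: [1.5, -1.1, 0.2]
gripper_width: 0.065
finger_force: 0.0
```

Call:
arm_command(
  deltas=[
    [[0, 0, 0], [0.05, 0, 0], 0.065],
    [[0, 0, 0], [0.1, 0, 0], 0.065],
    [[0, 0, 0], [0.1, 0, 0], 0.065],
    [[0, 0, 0], [0.1, 0, 0], 0.065],
  ],
)

```text
clock: 13.6
ee_pos: [0.5821, 0.5323, 0.2031]
tool_rot: [-180.0, 0.1, 82.6]
force: [0.1, -0.2, 0.2]
gripper_width: 0.0652
finger_force: 0.0
```

```bash
python3 -c "
from h import *
from bench import ctrl
import cv2
delta([.5501,.2833,.0638],82.5)
d=ctrl.camera('scene');c=ctrl.camera('top');np.savez('top2.npz',**c)
f=lambda i,x,y,w,h,s:cv2.resize(cv2.convertScaleAbs(i[y:y+h,x:x+w],alpha=1.5),None,fx=s,fy=s,interpolation=cv2.INTER_CUBIC)
cv2.imwrite('pics/p5.png',np.hstack([f(c['img'],140,190,100,75,4),f(d['img'],395,195,100,75,4)]))
"
```

```text
clock 13.6 pos [0.5821 0.5323 0.2031] rot [-1.7996e+02  8.0000e-02  8.2600e+01] F [ 0.1 -0.2  0.2] w 0.0652 ff 0.0
  rotvec [-0.0007, 0.0014, 0.0018] shift [-0.2508, 0.0004, 0.1397]
```

View pics/p5.png

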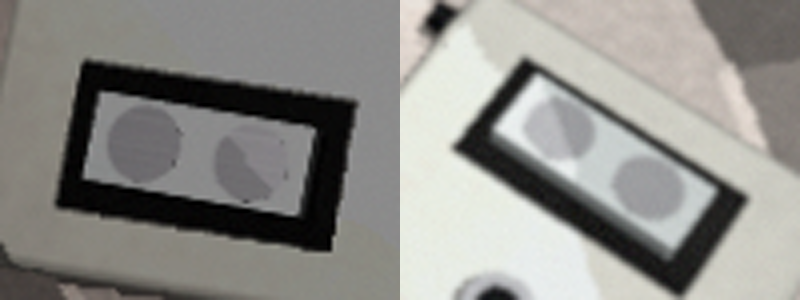

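The plate lies flat on the mat. Its top corners in the left crop are (98,91), (318,127), (302,216) and (82,179), inside mat corners (84,60), (356,101), (330,250) and (57,206). I'll compute the offset.

Run:
```python
from h import *
c=np.load("top2.npz");u=lambda p:uncrop(p,140,190,4)
p=ray(c,u([(98,91),(318,127),(302,216),(82,179)]),.05);m=ray(c,u([(84,60),(356,101),(330,250),(57,206)]),.036)
F=lambda P,a,b:fit(P,[(a,b),(a,-b),(-a,-b),(-a,b)],-.13)
print(F(p,.022,.055));print(F(m,.037,.07))
```

```text
(array([543.37, 246.01,  -7.83]), [[0.3, -0.7], [0.6, 0.1], [-0.4, 0.4], [-0.5, 0.1]])
(array([544.25, 247.29,  -7.35]), [[0.6, 0.4], [0.6, -0.7], [-0.6, -0.6], [-0.6, 0.9]])
```

The plate is about 1.5 mm off the mat's centre and 0.5° off its line, so it's well placed. I'm handing in the job.

```bash
python3 -c "
from bench import ctrl
print(ctrl.close_job())"
```

```text
the job is handed in; nothing more can be done
None
```

The bottom plate is out of the magazine and lies flat on the mat, about 1.5 mm off centre and 0.5° off line; I saw the two upper plates still in the magazine after the pull, let go, and handed the job in at about 14 s.

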